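Slide a steel blank out over the end of the bench ledge

ROBOT

A 6-joint arm with a two-finger parallel gripper is mounted at the origin on the work surface. World frame = base frame: x ahead of the robot, y to its left, z up, the work surface at z = 0. Lengths are in m, angles in rad, forces in N, time in s.
With the tool pointing down it reaches from about 0.375 to 0.975 m from the base axis. Payload 3.8 kg.
Tool frame: the origin (TCP) lies at the very end of the fingers, on their centre line; the grasp point (between the pads) lies 19 mm behind it (manip.pinch_z is the z of the grasp point in the tool frame, in m); z points along the fingers, y is the line along which they close (so a half turn about z gives the same grasp; the last joint's range is limited). The gripper opens to 85 mm and grips with 20 to 120 N. Pads are 22 mm wide; open, the fingers measure 114 mm over their backs; the gripper's body (76 mm by 85 mm) begins 54 mm behind the grasp point. The pads swing forward as they close: fully open they stand 13 mm farther back than shut.
Start: joints at [1.143, 0.264, 1.604, -0, 1.274, -0.037], TCP at [0.257, 0.624, 0.231] pointing down, gripper open.
Joint ranges: [-2.63, 2.63], [-0.94, 2.18], [0.31, 2.57], [-1.31, 4.45], [0, 2.66], [-2.55, 2.55]. Speed limits (rad/s): [2.57, 2.57, 3.14, 3.14, 3.14, 3.14].

INTERFACE

Orientations are given as a unit quaternion [w, x, y, z].
In Python, from workcell import manip gives the robot as it stands.
- The arm moves only by the shell command python3 -m jog 'ROWS'. ROWS is JSON, a list of rows, each a list of 3 entries, a list of its own where there are three numbers: the turn, a rotation vector about the tool's x, y, z in rad, then the shift along the tool's x, y, z in m, then the opening, from 0 (shut) to 1 (fully open). In form: [[[ax, ay, az], [x, y, z], claw], ...]. A call has 1 to 8 rows; each row shifts and turns the commanded pose from where the row before left it, along the tool's axes as they then stand; what a row does not reach is not made up. A row lasts 1/10 s, in which the tool goes at most 50 mm and 8.59 degrees, less where a joint would pass 70% of its speed; a pose out of reach is approached as far as the arm can. A call is refused whole if a number of a shift passes 0.05 or a number of a turn 0.15, either way. A call with a gripper value outside its range is refused whole. The fingers move at their own pace and stop on an object; the grip force is fixed at half the most. Time passes only in rows, so rows that do not move let the fingers close. It gives the time, the measured TCP pose, the force, the opening and the grip force at its end, in the units of the state.
- manip.sense(): the state, without advancing time (a new reading comes with each control period).
- manip.get_image(name): name is "scene" or "side" or "wrist"; returns the picture (400x640x3 uint8, red, green, blue); there is no depth.
- manip.camera_params(name): a dict with "fovy" (degrees; the focal length in pixels is half the picture's height over the tangent of half this angle, whatever the lens; pixels are square), "cx", "cy" (the principal point, pixels), "extrinsics" (4x4, takes a point from world to camera coordinates). Camera axes: x right, y down, z forward; pixel columns grow to the right and rows downward; lengths in m; the calibration is good to about 2 mm. A picture is of the moment at which its call begins: read the wrist's pose just before it. camera_params takes no time and is no camera call; for the wrist camera it gives the pose at the moment of the call.
- manip.close_job(): hands the job in; it is judged then, once.
Trained networks look in the newest picture that a camera, given by its name, has taken for a name from the list of things; names that differ only in an ending like _2 or _b are one class to them, and where a whole thing is asked for, a point or a joint stands for the part that bears it (a point fixed in the world has none). Each returns a list of dicts, best first, with "confidence" (0 to 1); they miss things now and then, are a little off and sometimes report something else, mostly with a low value. They report only what shows in the picture. A call takes as long as a camera call. They do not tell look-alikes from the thing itself.
- manip.look_for(camera, query): "uv" ([column, row] in pixels, amid what is visible of it).
- manip.masks_of(camera, query): "region" (400x640 bool, what is visible of it) and "uv" ([column, row] in pixels, amid what is visible of it).
- manip.spot_point(camera, query): "uv" ([column, row] in pixels: a listed point, or the origin of a listed thing).
The state is a dict: "t": time; "q": joint angles; "joint_velocities": joint speeds; "joint_torque": joint torques, N m; "position": TCP position; "ee_rot": TCP orientation; "wrist_force": force on the tool from outside, world axes, zero at the start; "wrist_torque": the same for the moment, N m; "gripper_width": opening from 0.0 (shut) to 1.0 (fully open); "grip_force": force on a finger pad.
Only numpy, scipy, OpenCV 4.12 (cv2) and the standard library are available. Lean on these libraries where they do the work, as an engineer would, in place of code of your own. Each camera call takes 0.05 s, during which the arm holds its last target. There are 200 camera calls.

TASK

Get the oblong steel plate on the dark steel ledge ready to be picked up by its edge. First, with the fingertips, swing the aluminium stop bar at the ledge's end outwards until it points straight away from the ledge and no longer bars the way; then push the plate along the ledge until about a third of its length hangs out past that end, lying flat and square to the end. Only push: do not pick up or tip the plate or let it fall, do not shove the stop open with the plate, leave everything else where it is, and finish with the gripper clear.

Things in the scene. Friction and masses are not known exactly. Their poses are not given: they have to be found in the camera images.
- ledge: dark sheet-steel ledge (bench riser), fixed, does not move. Origin on the bench under it; z up, y along its length, x across it away from the robot. Its flat top is 60 mm above the bench and runs from x = -70 to +80 mm and y = -180 to +180 mm. A back lip 10 mm high above the top stands along it from x = 50 to 56 mm, y = -150 to 180 mm. The stop is at the -y end (the robot's right).
- ledge_end (a point): middle of the ledge's -y end, on the top surface at the very edge (ledge frame 0, -180, 60 mm); axes as the ledge: -y points out past the end, +y back along the ledge. The plate's overhang is 60 mm minus the y of the plate's centre in this frame.
- stop_pivot (a point): vertical axis of the stop bar's pivot, at the height of the ledge's top (ledge frame 66, -170, 60 mm); axes as the ledge.
- stop (a joint): angle of the stop bar about its upright pivot (rad). 0: the bar lies straight across the ledge's end, from the pivot towards the robot side (ledge -x). It grows as the bar swings outwards off the end; 1.57: points straight out along the ledge's -y. Stop at 2.1. Stays where it is left; it takes a little under 1 N at the tip to move it.
- stop_tip (a point): free end of the stop bar, half-way up. The bar is aluminium, 125 mm long from pivot to this end, 12 mm wide, and spans 3 to 19 mm above the ledge's top; the pivot's head rises to 27 mm. It turns with the bar: its x axis points from the free end to the pivot.
- plate_center (a point): centre (half-way up) of the oblong steel plate, 80 mm (its x) by 120 mm (its y) by 6 mm thick, about 0.45 kg, lying flat on the ledge with its length along it, its leading edge 95 mm or more from the closed stop bar, its side some millimetres off the back lip.
- socket_a_c (a point): small wrench socket, upright steel cylinder 26 mm across and 38 mm high, standing on the ledge behind the plate, near the back lip; this point is its centre. Leave it alone.
- socket_b_c (a point): wrench socket, upright steel cylinder 28 mm across and 42 mm high, standing on the bench just beyond the ledge's stop end (lower than the ledge's top); this point is its centre. Leave it alone.
- driver_grip (a point): screwdriver lying on the bench in front of the ledge, roughly parallel to it; this point is its handle. Leave it alone.
- wrench_grip (a point): wrench lying on the bench behind the ledge, roughly parallel to it; this point is its handle. Leave it alone.
- can_c (a point): grey can, 54 mm across and 150 mm high, standing on the bench behind the ledge; this point is its centre. Leave it alone.
- cup_c (a point): open aluminium cup, 76 mm across and 90 mm high, on the bench to the robot's right; this point is its centre. Leave it alone.
- carton_c (a point): cardboard carton 90 x 120 x 70 mm on the bench to the robot's left; this point is its centre. Leave it alone.
- shim_c (a point): square steel shim 50 x 50 x 6 mm lying flat on the bench behind the ledge; this point is its centre. It is not the plate meant. Leave it alone.
- plate: the same oblong plate; origin at the centre of its underside, axes as its centre point.
There are look-alikes about, which are no part of the job. Leave any blue or turquoise look-alike of the plate alone.

How it is judged:
By the outcome, as a careful person would: the job done as asked, in the order asked, and still so for the second after the job is handed in, with the robot touching nothing.
It also fails if it takes over 53 s, if anything falls off the work surface, if the arm or the gripper's body presses on something with over 40 N, if the wrist force passes 120 N, or if a joint passes its speed limit or range.

## Working session

There is one attempt and no reset: what is moved stays moved. The work goes in short steps, Python scripts to look and compute and a shell command to move; the robot and the scene stay as the last step left them, time stands still between calls to the robot, and variables do not carry over. Pictures are saved under pics/ and viewed, at most 10 in all, crops included, and the job is handed in when it is done.

```bash
ls; mkdir -p pics; cat > h.py <<'E'
import numpy as np,cv2
from workcell import manip
def ray(cam,uv,z,P=None):
    P=P or manip.camera_params(cam);E=np.array(P["extrinsics"]);f=200/np.tan(np.radians(P["fovy"])/2)
    d=E[:3,:3].T@np.array([(uv[0]-P["cx"])/f,(uv[1]-P["cy"])/f,1]);c=-E[:3,:3].T@E[:3,3]
    return c+d*(z-c[2])/d[2]
def px(cam,p):
    P=manip.camera_params(cam);E=np.array(P["extrinsics"]);f=200/np.tan(np.radians(P["fovy"])/2)
    q=E[:3,:3]@np.array(p)+E[:3,3];return [q[0]/q[2]*f+P["cx"],q[1]/q[2]*f+P["cy"]]
def snap(cam,name):
    im=manip.get_image(cam);cv2.imwrite("pics/%s.png"%name,im[:,:,::-1]);return im
E
python3 - <<'E'
from h import *
np.set_printoptions(precision=3,suppress=True)
for c in("scene","side"):
    snap(c,c+"0");P=manip.camera_params(c);E=np.array(P["extrinsics"]);print(c,P["fovy"],-E[:3,:3].T@E[:3,3])
    for n,z in (("ledge_end",.06),("stop_pivot",.06),("stop_tip",.071),("plate_center",.063),("socket_a_c",.079),("socket_b_c",.021),("ledge",0),("can_c",.075)):
        for r in manip.spot_point(c,n)[:3]: print(n,np.round(r["uv"]),round(r["confidence"],2),ray(c,r["uv"],z))
s=manip.sense();print(s["position"],s["ee_rot"],s["t"])
E
```

```text
pics
scene 51.3811707677592 [0.856 0.573 0.961]
ledge_end [309. 185.] 0.62 [ 0.527 -0.083  0.06 ]
stop_pivot [289. 193.] 0.9 [ 0.59  -0.083  0.06 ]
stop_tip [330. 177.] 0.62 [ 0.466 -0.072  0.071]
plate_center [355. 144.] 0.87 [ 0.332 -0.159  0.063]
plate_center [455. 267.] 0.75 [0.334 0.312 0.063]
plate_center [354. 241.] 0.68 [0.514 0.133 0.063]
socket_a_c [373. 283.] 0.57 [0.54  0.259 0.079]
socket_b_c [299. 175.] 0.57 [ 0.524 -0.159  0.021]
ledge [344. 242.] 0.9 [0.514 0.092 0.   ]
can_c [330. 305.] 0.92 [0.652 0.257 0.075]
side 44.23235524415096 [-0.412 -0.948  0.831]
ledge_end [336. 209.] 0.76 [ 0.525 -0.085  0.06 ]
ledge_end [242. 154.] 0.52 [0.577 0.439 0.06 ]
ledge_end [267. 167.] 0.2 [0.567 0.284 0.06 ]
stop_pivot [349. 196.] 0.85 [ 0.61  -0.061  0.06 ]
stop_tip [319. 214.] 0.81 [ 0.456 -0.081  0.071]
stop_tip [353. 206.] 0.66 [ 0.558 -0.125  0.071]
plate_center [283. 188.] 0.68 [0.502 0.126 0.063]
plate_center [309. 276.] 0.56 [ 0.241 -0.258  0.063]
plate_center [198. 211.] 0.53 [0.227 0.205 0.063]
socket_a_c [265. 167.] 0.52 [0.537 0.257 0.079]
socket_a_c [320. 214.] 0.22 [ 0.448 -0.094  0.079]
socket_b_c [356. 226.] 0.43 [ 0.541 -0.152  0.021]
ledge [296. 208.] 0.7 [0.51  0.078 0.   ]
ledge [322. 213.] 0.18 [ 0.548 -0.002  0.   ]
can_c [289. 156.] 0.56 [0.658 0.268 0.075]
[0.257 0.624 0.231] [-0.     0.194  0.981  0.   ] 0.9
```

```bash
python3 - <<'E'
import cv2,numpy as np
a=cv2.imread("pics/scene0.png");b=cv2.imread("pics/side0.png")
cv2.imwrite("pics/c1.png",cv2.resize(a[130:330,230:500],(800,592),interpolation=cv2.INTER_CUBIC))
cv2.imwrite("pics/c2.png",cv2.resize(b[120:270,200:400],(800,600),interpolation=cv2.INTER_CUBIC))
E
```

```text
(no output)
```

View pics/c1.png

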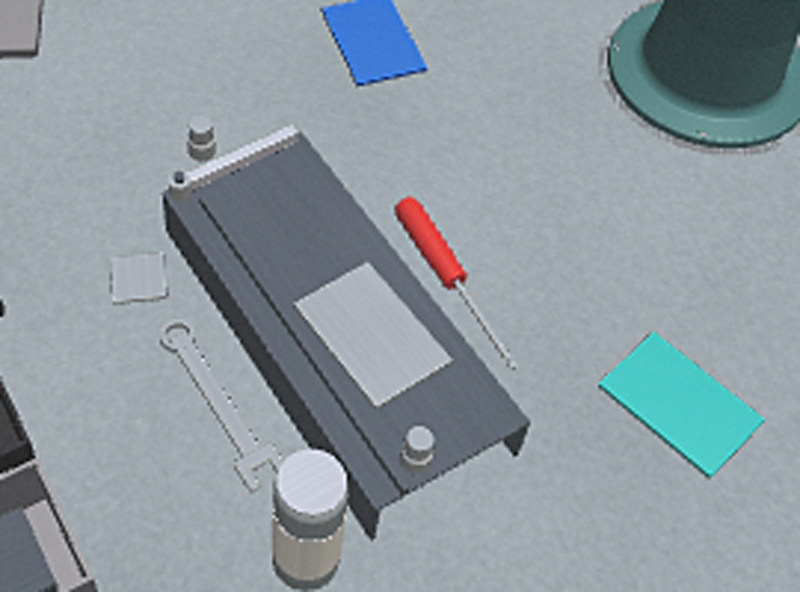

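View pics/c2.png

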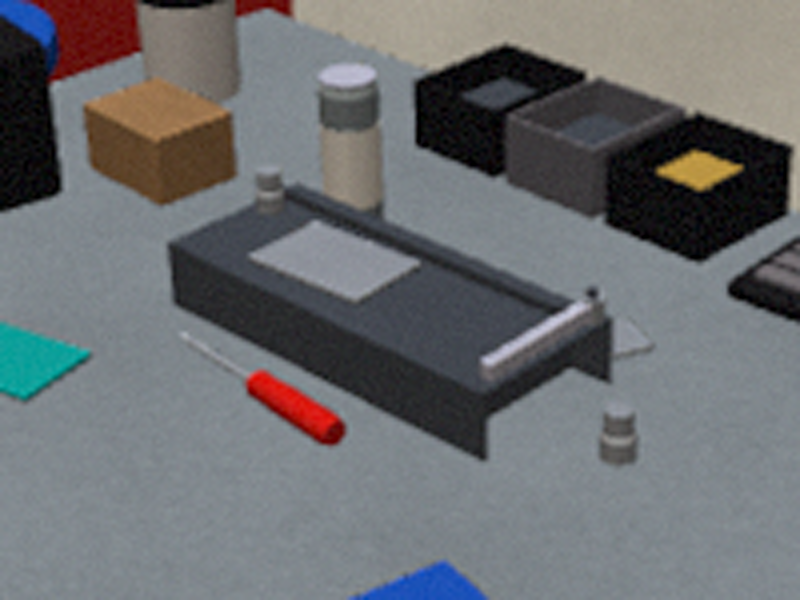

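The scene crop shows the closed stop bar from pivot (178,180) to tip (297,130), and the plate with corners at (368,262), (452,360), (377,405) and (295,300). Socket A stands behind the plate and socket B just past the stop end. The side crop agrees. Next I fit the poses.

```bash
cat > m.py <<'E'
from h import *
from scipy.optimize import least_squares
np.set_printoptions(precision=3,suppress=True)
A=lambda p:(230+p[0]*270/800,130+p[1]*200/592); B=lambda p:(200+p[0]/4,120+p[1]/4)
def fit(model,obs,x0):
    def f(x):
        c,s=np.cos(x[2]),np.sin(x[2])
        return np.concatenate([np.array(px(cam,[x[0]+c*m[0]-s*m[1],x[1]+s*m[0]+c*m[1],m[2]]))-uv for cam,m,uv in obs])
    r=least_squares(f,x0,loss="soft_l1");print(model,r.x,"resid",np.round(r.fun,1));return r.x
L=fit("ledge",[("scene",(-.07,-.18,.06),A((301,134))),("scene",(-.07,.18,.06),A((528,424))),("scene",(.08,-.18,.06),A((165,197))),("scene",(.08,.18,.06),A((372,507))),
 ("side",(-.07,-.18,.06),B((487,391))),("side",(-.07,.18,.06),B((170,243))),("side",(.08,-.18,.06),B((611,318)))],[.51,.09,0])
for h in (.066,):
  P=fit("plate",[("scene",(-.04,-.06,h),A((368,262))),("scene",(-.04,.06,h),A((452,360))),("scene",(.04,.06,h),A((377,405))),("scene",(.04,-.06,h),A((295,300))),
 ("side",(-.04,-.06,h),B((360,300))),("side",(-.04,.06,h),B((250,257))),("side",(.04,.06,h),B((316,221))),("side",(.04,-.06,h),B((420,264)))],[.51,.13,0])
c,s=np.cos(L[2]),np.sin(L[2]);R=np.array([[c,-s],[s,c]])
print("plate in ledge",R.T@(P[:2]-L[:2]),np.degrees(P[2]-L[2]))
for n,p in dict(end=(0,-.18),piv=(.066,-.17),tip=(.066-.125,-.17)).items(): print(n,L[:2]+R@p)
for n,cam,uv,z in (("a","scene",A((420,433)),.098),("b","scene",A((201,124)),.042),("a","side",B((268,174)),.098),("b","side",B((618,410)),.042)):
    w=ray(cam,uv,z);print(n,w,R.T@(w[:2]-L[:2]))
E
python3 m.py
```

```text
ledge [0.519 0.093 0.028] resid [-0.4 -1.1 -0.  -0.1 -1.5 -1.8  0.2  1.4 -1.4  0.5 -0.7 -0.6  0.2 -0.4]
plate [0.512 0.137 0.082] resid [-0.1 -1.   0.1 -0.5 -0.7  0.  -0.8  0.2 -1.6 -0.1 -0.8 -0.6 -0.5 -0.3
  0.1 -0.6]
plate in ledge [-0.006  0.044] 3.105342317781886
end [ 0.524 -0.087]
piv [ 0.589 -0.075]
tip [ 0.465 -0.079]
a [0.539 0.25  0.098] [0.025 0.157]
b [ 0.527 -0.156  0.042] [ 0.002 -0.249]
a [0.536 0.245 0.098] [0.021 0.152]
b [ 0.527 -0.159  0.042] [ 0.001 -0.252]
```

```bash
python3 -m jog '[[[0,0,0.144],[0,0,0],0],[[0,0,0.144],[0,0,0],0],[[0,0,0.144],[0,0,0],0],[[0,0,0.144],[0,0,0],0],[[0,0,0.144],[0,0,0],0],[[0,0,0.144],[0,0,0],0],[[0,0,0.144],[0,0,0],0],[[0,0,0.144],[0,0,0],0]]'
python3 -m jog '[[[0,0,0],[-0.042,0.0133,0],0],[[0,0,0],[-0.042,0.0133,0],0],[[0,0,0],[-0.042,0.0133,0],0],[[0,0,0],[-0.042,0.0133,0],0],[[0,0,0],[-0.042,0.0133,0],0],[[0,0,0],[-0.042,0.0133,0],0],[[0,0,0],[-0.042,0.0133,0],0],[[0,0,0],[-0.042,0.0133,0],0]]'
python3 -m jog '[[[0,0,0],[-0.042,0.0133,0],0],[[0,0,0],[-0.042,0.0133,0],0],[[0,0,0],[-0.042,0.0133,0],0],[[0,0,0],[-0.042,0.0133,0],0],[[0,0,0],[-0.042,0.0133,0],0],[[0,0,0],[-0.042,0.0133,0],0],[[0,0,0],[-0.042,0.0133,0],0],[[0,0,0],[0,0,0],0]]'
python3 - <<'E'
from h import *
s=manip.sense();print(s["t"],s["position"],s["ee_rot"],s["q"])
snap("wrist","w1");np.save("P1.npy",manip.camera_params("wrist"),allow_pickle=True)
E
```

```text
t: 1.7
position: [0.2571, 0.6241, 0.2313]
ee_rot: [0.0, 0.699, 0.715, 0.0]
wrist_force: [0.9, 1.0, 0.1]
gripper_width: -0.0
grip_force: 0.0
t: 2.5
position: [0.3732, 0.2896, 0.2316]
ee_rot: [0.0, 0.697, 0.717, 0.0]
wrist_force: [0.6, 0.0, -0.3]
gripper_width: -0.002
grip_force: 0.0
t: 3.3
position: [0.4756, -0.0045, 0.2317]
ee_rot: [0.001, 0.699, 0.715, -0.0]
wrist_force: [-0.3, 0.2, 0.6]
gripper_width: 0.005
grip_force: 0.0
3.3 [ 0.47560132 -0.00454443  0.23172776] [ 1.29135389e-03  6.99159278e-01  7.14964749e-01 -2.09745619e-04] [-0.06046131 -0.12180427  2.01473075 -0.00211802  1.2469892  -0.08214189]
```

View pics/w1.png

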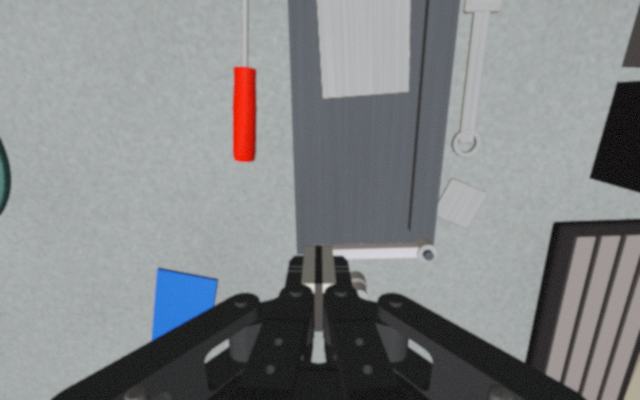

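Wrist view: the bar runs from the pivot head at (428,253) to behind the fingers at (318,253). The ledge's left edge goes from (289,0) to (298,250) and its right edge from (459,0) to (436,235). The plate's leading edge goes from (322,98) to (410,91).

```bash
python3 - <<'E'
from h import *
np.set_printoptions(precision=4,suppress=True)
for n,uv,z in (("piv",(428,252),.087),("bar top inner",(345,248),.079),("bar top inner2",(410,247),.079),("bar top outer",(345,258),.079),("L0",(289,2),.06),("L1",(298,245),.06),("R0",(459,2),.06),("R1",(436,235),.06),("pl",(322,98),.066),("pr",(410,92),.066),("pl2",(318,10),.066)):
    print(n,ray("wrist",uv,z)[:2])
E
```

```text
piv [ 0.5863 -0.0685]
bar top inner [ 0.5037 -0.07  ]
bar top inner2 [ 0.5703 -0.0673]
bar top outer [ 0.5042 -0.0814]
L0 [0.4454 0.1546]
L1 [ 0.4543 -0.0769]
R0 [0.593  0.1581]
R1 [ 0.603  -0.0615]
pl [0.4762 0.076 ]
pr [0.5571 0.0832]
pl2 [0.4708 0.1477]
```

```bash
python3 -m jog '[[[0,0,-0.012],[-0.015,0.0045,0.04],0],[[0,0,0],[-0.015,0.0045,0.04],0],[[0,0,0],[0,0,0.04],0],[[0,0,0],[0,0,0.03],0],[[0,0,0],[0,0,0.013],0],[[0,0,0],[0,0,0],0]]'
cat > where.py <<'E'
from h import *
np.set_printoptions(precision=4,suppress=True)
import sys
C=np.array([.5147,.0955]);YAW=.037
if __name__=="__main__":
    s=manip.sense();d=s["position"][:2]-C;c,n=np.cos(YAW),np.sin(YAW)
    q=s["ee_rot"];print("t",s["t"],"ledge xy",np.array([c*d[0]+n*d[1],-n*d[0]+c*d[1]]),"z",s["position"][2],"toolyaw-ledge",2*np.arctan2(q[2],q[1])-np.pi/2-YAW,"F",s["wrist_force"])
E
python3 where.py
python3 - <<'E'
import numpy as np
for t in np.arange(0,1.6,.131):
    d=.006+.0145*np.sin(t)+.011*np.cos(t);r=.1
    print(round(t,2),np.round([.066-r*np.cos(t)-d*np.sin(t),-.17-r*np.sin(t)+d*np.cos(t)],4))
E
```

```text
t: 3.95
position: [0.4822, -0.0286, 0.0664]
ee_rot: [-0.002, 0.692, 0.721, -0.001]
wrist_force: [0.4, 0.5, -0.2]
gripper_width: -0.005
grip_force: 0.0
t 3.95 ledge xy [-0.0371 -0.1228] z 0.06644784965016415 toolyaw-ledge 0.004132589648990916 F [ 0.3742  0.5432 -0.2288]
0.0 [-0.034 -0.153]
0.13 [-0.0356 -0.1644]
0.26 [-0.0359 -0.1762]
0.39 [-0.0347 -0.1882]
0.52 [-0.032  -0.2003]
0.66 [-0.0277 -0.2122]
0.79 [-0.0217 -0.2238]
0.92 [-0.014  -0.2347]
1.05 [-0.0048 -0.2446]
1.18 [ 0.006  -0.2534]
1.31 [ 0.0181 -0.2607]
1.44 [ 0.0314 -0.2663]
1.57 [ 0.0456 -0.27  ]
```

```bash
python3 -m jog '[[[0,0,0],[-0.012,0.001,0],0],[[0,0,0],[-0.012,0.001,0],0],[[0,0,0],[-0.009,0,0],0],[[0,0,0],[-0.009,0,0],0],[[0,0,0],[-0.012,0.001,0],0],[[0,0,0],[-0.012,0.002,0],0],[[0,0,0],[-0.012,0.003,0],0],[[0,0,0],[-0.012,0.004,0],0]]'; python3 where.py
```

```text
t: 4.75
position: [0.4997, -0.1202, 0.0681]
ee_rot: [-0.0, 0.693, 0.721, -0.0]
wrist_force: [-0.2, 1.5, 0.9]
gripper_width: -0.001
grip_force: 0.8
t 4.75 ledge xy [-0.023 -0.215] z 0.06810093862510425 toolyaw-ledge 0.0025853772921386256 F [-0.1966  1.5015  0.9469]
```

```bash
python3 -m jog '[[[0,0,0],[-0.009,0.002,0],0],[[0,0,0],[-0.011,0.008,0],0],[[0,0,0],[-0.010,0.009,0],0],[[0,0,0],[-0.009,0.011,0],0],[[0,0,0],[-0.007,0.012,0],0],[[0,0,0],[-0.004,0.007,0],0],[[0,0,0],[0,0,0],0]]'; python3 where.py
python3 - <<'E'
from h import *
im=snap("wrist","w2");s=snap("scene","s2")
a=im[150:400,250:540];cv2.imwrite("pics/w2c.png",cv2.resize(im[100:400,240:560],(640,600))[:,:,::-1])
for c in ("wrist","scene","side"):
    if c=="side":manip.get_image(c)
    for n in ("stop_tip","stop_pivot"):
        for r in manip.spot_point(c,n)[:2]:print(c,n,r["uv"],r["confidence"],ray(c,r["uv"],.071 if n[5]=="t" else .06))
E
```

```text
t: 5.45
position: [0.5525, -0.168, 0.0685]
ee_rot: [0.001, 0.693, 0.721, 0.0]
wrist_force: [0.9, 0.5, -0.9]
gripper_width: 0.003
grip_force: 0.0
t 5.45 ledge xy [ 0.028  -0.2647] z 0.06845914118070787 toolyaw-ledge 0.003116283538969901 F [ 0.9463  0.5247 -0.8945]
wrist stop_pivot [412.3, 67.7] 0.97 [ 0.58799562 -0.07557231  0.06      ]
scene stop_tip [278.2, 163.1] 0.64 [ 0.57253438 -0.18903075  0.071     ]
side stop_tip [427.0, 265.2] 0.61 [ 0.46754764 -0.44698985  0.071     ]
side stop_tip [375.3, 216.6] 0.51 [ 0.55712141 -0.21080268  0.071     ]
side stop_pivot [346.4, 198.2] 0.78 [ 0.59385714 -0.06641531  0.06      ]
```

View pics/w2c.png

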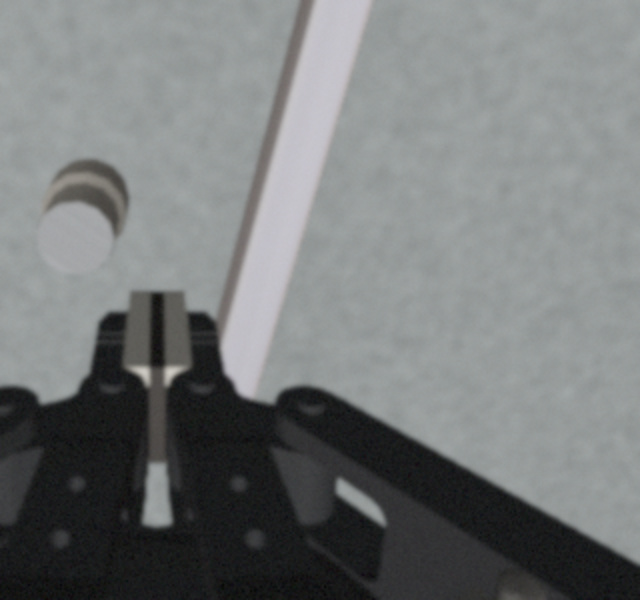

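The bar's top face runs from (313–372, 0) down to about (228–258, 390) in the crop, still about 15° short of straight out. I compute its angle and then finish the swing.

```bash
python3 - <<'E'
from h import *
for a,b in (((313,0),(228,330)),((372,0),(257,390))):
    w=[ray("wrist",(240+u/2,100+v/2),.079)[:2] for u,v in (a,b)];d=w[1]-w[0]
    print(w,"theta",np.arctan2(-d[1],-d[0])-.037)
E
```

```text
[array([ 0.57829208, -0.08965475]), array([ 0.56694013, -0.1636185 ])] theta 1.3815047474568662
[array([ 0.58999138, -0.08917764]), array([ 0.57514971, -0.17952839])] theta 1.3709831460769049
```

```bash
python3 -m jog '[[[0,0,0],[-0.002,0.006,0],0],[[0,0,0],[-0.001,0.006,0],0],[[0,0,0],[-0.001,0.004,0],0],[[0,0,0],[0,0.003,0],0],[[0,0,0],[0,0,0],0]]'; python3 where.py
python3 - <<'E'
from h import *
im=snap("wrist","w3");cv2.imwrite("pics/w3c.png",cv2.resize(im[50:350,240:560],(640,600))[:,:,::-1])
np.save("P3.npy",manip.camera_params("wrist"),allow_pickle=True)
E
```

```text
t: 6.4
position: [0.5707, -0.1706, 0.0683]
ee_rot: [0.0, 0.693, 0.721, 0.0]
wrist_force: [-0.1, -0.6, -0.1]
gripper_width: -0.002
grip_force: 0.0
t 6.4 ledge xy [ 0.0461 -0.268 ] z 0.06833924705234636 toolyaw-ledge 0.0031780481268936303 F [-0.1424 -0.6289 -0.1297]
```

View pics/w3c.png

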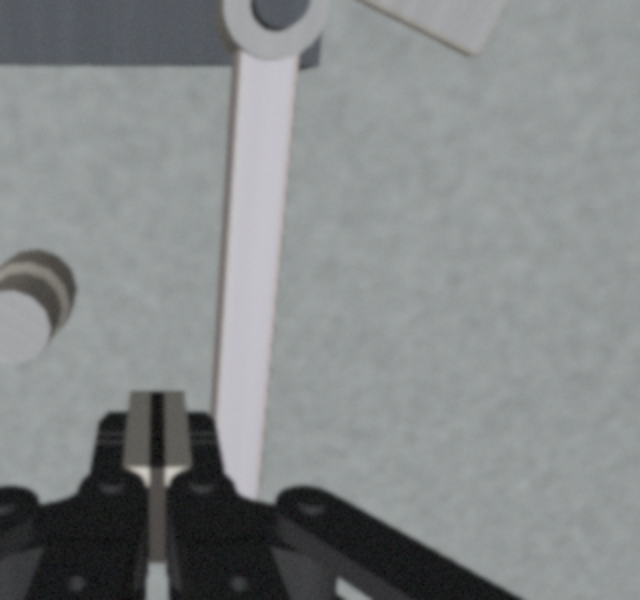

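The bar's right edge runs from (299,60) to (259,490) and its left top edge from (241,60) to (221,410). The ledge's end edge lies along row 65–67. I compute the angle between the bar and the end edge.

```bash
python3 - <<'E'
from h import *
for a,b in (((241,60),(221,410)),((299,60),(259,490))):
    w=[ray("wrist",(240+u/2,50+v/2),.079)[:2] for u,v in (a,b)];d=w[1]-w[0]
    print(w,"theta",np.arctan2(-d[1],-d[0])-.037)
w=[ray("wrist",(240+u/2,50+v/2),.06)[:2] for u,v in ((0,65),(225,66.5))];d=w[1]-w[0];print("end yaw",d[1]/d[0],w)
E
```

```text
[array([ 0.58329122, -0.08635303]), array([ 0.5848106 , -0.16201089])] theta 1.5538757924180846
[array([ 0.59458395, -0.08589359]), array([ 0.59550289, -0.18300273])] theta 1.5432590660609757
end yaw 0.03442341814215887 [array([ 0.53188637, -0.08838023]), array([ 0.58215711, -0.08664974])]
```

```bash
python3 -m jog '[[[0,0,0],[0,0.0015,0],0],[[0,0,0],[0,0,0],0],[[0,0,0],[0,-0.015,0],0],[[0,0,0],[0,-0.015,0],0],[[0,0,0],[0,0,-0.04],0],[[0,0,0],[0.02,0,-0.04],0],[[0,0,0],[0.045,-0.005,-0.02],0.3],[[0,0,0],[0.045,-0.005,0],0.3]]'
python3 -m jog '[[[0,0,0],[0.045,-0.005,0],0.3],[[0,0,0],[0.045,-0.005,0],0.3],[[0,0,0],[0.045,-0.005,0],0.3],[[0,0,0],[0.045,-0.004,0],0.3],[[0,0,0],[0.045,-0.004,0],0.3],[[0,0,0],[0.02,-0.003,0],0.3],[[0,0,0],[0,0,0],0.3],[[0,0,0],[0,0,0],0.3]]'; python3 where.py
python3 - <<'E'
from h import *
im=snap("wrist","w4")
np.save("P4.npy",manip.camera_params("wrist"),allow_pickle=True)
E
```

```text
t: 7.25
position: [0.5302, -0.0621, 0.1733]
ee_rot: [0.004, 0.694, 0.72, 0.003]
wrist_force: [0.3, 0.7, 0.6]
gripper_width: 0.3
grip_force: 0.0
t: 8.05
position: [0.4912, 0.1818, 0.1683]
ee_rot: [0.0, 0.692, 0.722, -0.0]
wrist_force: [0.0, -0.1, -0.1]
gripper_width: 0.303
grip_force: 0.0
t 8.05 ledge xy [-0.0203  0.0871] z 0.16832450771411867 toolyaw-ledge 0.004550896644733772 F [ 0.0192 -0.0903 -0.1264]
```

View pics/w4.png

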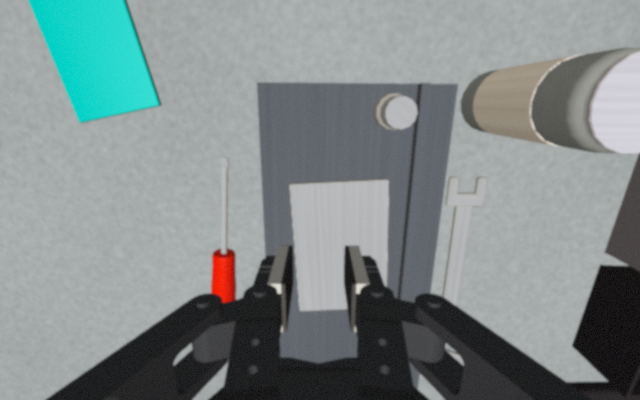

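Wrist view: the plate's rear corners are at (290,184) and (388,180) and its front-left corner is at (300,311). Socket A's top is centred at (401,111). The ledge's left edge goes from (258,83) to (265,240), and its far end lies along row 83.

```bash
python3 - <<'E'
from h import *
s=manip.sense()["position"][:2];c,n=np.cos(.041),np.sin(.041)
for N,uv,z in (("rl",(290,184),.066),("rr",(388,180),.066),("fl",(300,311),.066),("sock",(401,111),.098),("sockbase front",(388,128),.06),("farL",(258,83),.06),("farR",(457,84),.06),("edgeL",(265,240),.06)):
    w=ray("wrist",uv,z)[:2];d=w-s;print(N,w,"from tcp, tool xy",np.round([-n*d[0]+c*d[1],c*d[0]+n*d[1]],4))
E
```

```text
rl [0.46801635 0.19265909] from tcp, tool xy [ 0.0125 -0.0228]
rr [0.54583418 0.19913176] from tcp, tool xy [0.0158 0.0553]
fl [0.47879512 0.07339121] from tcp, tool xy [-0.1071 -0.0169]
sock [0.54174237 0.25277427] from tcp, tool xy [0.0695 0.0534]
sockbase front [0.54279791 0.23897825] from tcp, tool xy [0.0557 0.0539]
farL [0.44266509 0.26763988] from tcp, tool xy [ 0.0884 -0.045 ]
farR [0.59066123 0.272977  ] from tcp, tool xy [0.0877 0.1031]
edgeL [0.44658617 0.14015107] from tcp, tool xy [-0.0391 -0.0463]
```

```bash
python3 -m jog '[[[0,0,0],[0.0155,0.005,0],0.3],[[0,0,0],[0.0155,0.005,0],0.3],[[0,0,0],[0,0,0.03],0.3],[[0,0,0],[0,0,0.03],0.3],[[0,0,0],[0,0,0.03],0.3],[[0,0,0],[0,0,0.01],0.3],[[0,0,0],[0,0,0],0.3],[[0,0,0],[0,0,0],0.3]]'
python3 -m jog '[[[0,0,0],[0,0,0.004],0.3],[[0,0,0],[0,0,0],0.3],[[0,0,0],[0,0,0],0.3]]'
python3 -m jog '[[[0,0,0],[0,0,0.002],0.3],[[0,0,0],[0,0,0],0.3]]'
python3 where.py
```

```text
t: 8.9
position: [0.5011, 0.2136, 0.0693]
ee_rot: [0.0, 0.693, 0.721, 0.001]
wrist_force: [-0.3, -0.2, 0.2]
gripper_width: 0.3
grip_force: 0.0
t: 9.2
position: [0.5006, 0.2133, 0.0652]
ee_rot: [0.0, 0.693, 0.721, 0.001]
wrist_force: [-0.2, -0.1, 0.0]
gripper_width: 0.299
grip_force: 0.0
t: 9.4
position: [0.4999, 0.2131, 0.0624]
ee_rot: [0.0, 0.693, 0.721, 0.0]
wrist_force: [-0.7, -0.6, -0.1]
gripper_width: 0.299
grip_force: 0.0
t 9.4 ledge xy [-0.0104  0.118 ] z 0.06235031704553237 toolyaw-ledge 0.0029564440484003765 F [-0.6919 -0.6409 -0.0526]
```

```bash
for i in 1 2 3; do python3 -m jog '[[[0,0,0],[0,0,0.0010],0.3],[[0,0,0],[0,0,0],0.3]]' | egrep 'pos|force'; done
```

```text
position: [0.4998, 0.213, 0.0611]
wrist_force: [-0.7, 0.4, -0.3]
grip_force: 0.0
position: [0.4998, 0.213, 0.0601]
wrist_force: [-0.9, 1.0, 0.1]
grip_force: 0.0
position: [0.5, 0.2131, 0.0599]
wrist_force: [-1.9, -0.5, 3.8]
grip_force: 2.2
```

```bash
python3 -m jog '[[[0,0,0],[0,0,-0.0025],0.3],[[0,0,0],[-0.004,0,0],0.3],[[0,0,0],[-0.004,0,0],0.3],[[0,0,0],[-0.004,0,0],0.3],[[0,0,0],[-0.004,0,0],0.3],[[0,0,0],[-0.004,0,0],0.3],[[0,0,0],[-0.004,0,0],0.3],[[0,0,0],[-0.004,0,0],0.3]]'
python3 -m jog '[[[0,0,0],[-0.008,0,0],0.3],[[0,0,0],[-0.008,0,0],0.3],[[0,0,0],[-0.008,0,0],0.3],[[0,0,0],[-0.008,0,0],0.3],[[0,0,0],[-0.008,0,0],0.3],[[0,0,0],[-0.008,0,0],0.3],[[0,0,0],[-0.008,0,0],0.3],[[0,0,0],[-0.004,0,0],0.3]]'; python3 where.py
```

```text
t: 10.8
position: [0.5013, 0.1849, 0.062]
ee_rot: [0.0, 0.693, 0.721, 0.0]
wrist_force: [0.6, 3.3, 1.8]
gripper_width: 0.299
grip_force: 1.6
t: 11.6
position: [0.5033, 0.1242, 0.0616]
ee_rot: [-0.0, 0.693, 0.721, -0.0]
wrist_force: [-0.6, 3.1, 2.8]
gripper_width: 0.302
grip_force: 1.8
t 11.6 ledge xy [-0.0103  0.0291] z 0.06161524229088628 toolyaw-ledge 0.002458874098780685 F [-0.617   3.0832  2.7921]
```

```bash
python3 -m jog '[[[0,0,0],[-0.008,0,0],0.3],[[0,0,0],[-0.008,0,0],0.3],[[0,0,0],[-0.008,0,0],0.3],[[0,0,0],[-0.008,0,0],0.3],[[0,0,0],[-0.008,0,0],0.3],[[0,0,0],[-0.008,0,0],0.3],[[0,0,0],[-0.008,0,0],0.3],[[0,0,0],[-0.006,0,0],0.3]]'
python3 -m jog '[[[0,0,0],[-0.007,0,0],0.3],[[0,0,0],[-0.007,0,0],0.3],[[0,0,0],[-0.007,0,0],0.3],[[0,0,0],[-0.006,0,0],0.3],[[0,0,0],[-0.004,0,0],0.3],[[0,0,0],[-0.002,0,0],0.3],[[0,0,0],[0,0,0],0.3]]'; python3 where.py
python3 - <<'E'
from h import *
im=snap("wrist","w5");snap("scene","s5");s=snap("side","d5")
a=cv2.resize(im[60:360,160:560],(800,600))
cv2.imwrite("pics/w5c.png",a[:,:,::-1])
E
```

```text
t: 12.4
position: [0.5059, 0.0624, 0.0617]
ee_rot: [-0.0, 0.693, 0.721, -0.0]
wrist_force: [-0.5, 2.3, 1.5]
gripper_width: 0.301
grip_force: 1.5
t: 13.1
position: [0.5072, 0.0297, 0.0617]
ee_rot: [0.0, 0.693, 0.721, -0.0]
wrist_force: [-0.4, 0.4, 0.2]
gripper_width: 0.303
grip_force: 0.1
t 13.1 ledge xy [-0.0099 -0.0655] z 0.06169365271914517 toolyaw-ledge 0.0029742530197251274 F [-0.4085  0.4475  0.1537]
```

View pics/w5c.png

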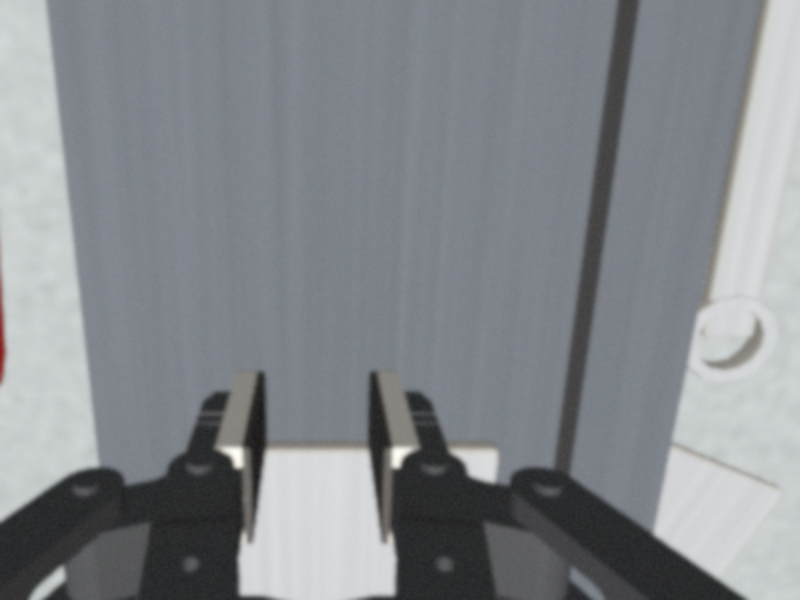

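The plate's rear edge lies square against both fingers at row 446 of the crop. About 25 mm remain, so I push 18 mm and then measure the overhang.

```bash
python3 -m jog '[[[0,0,0],[-0.005,0,0],0.3],[[0,0,0],[-0.005,0,0],0.3],[[0,0,0],[-0.004,0,0],0.3],[[0,0,0],[-0.002,0,0],0.3],[[0,0,0],[-0.002,0,0],0.3],[[0,0,0],[0,0,0],0.3]]'; python3 where.py
python3 - <<'E'
from h import *
s=snap("scene","s6");d=snap("side","d6")
a=cv2.resize(s[140:230,260:380],(800,600),interpolation=cv2.INTER_CUBIC);cv2.imwrite("pics/s6c.png",a[:,:,::-1])
a=cv2.resize(d[165:255,300:420],(800,600),interpolation=cv2.INTER_CUBIC);cv2.imwrite("pics/d6c.png",a[:,:,::-1])
E
```

```text
t: 13.85
position: [0.508, 0.0118, 0.0617]
ee_rot: [0.0, 0.693, 0.721, -0.0]
wrist_force: [-0.3, -0.0, -0.1]
gripper_width: 0.3
grip_force: 0.2
t 13.85 ledge xy [-0.0098 -0.0834] z 0.061706950926794124 toolyaw-ledge 0.0027803074792542085 F [-0.3238 -0.0179 -0.1483]
```

View pics/d6c.png

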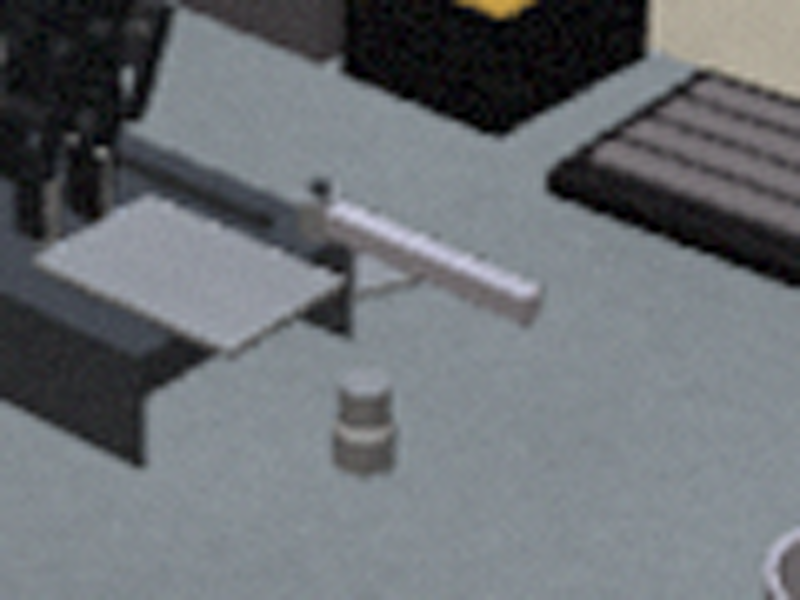

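View pics/s6c.png

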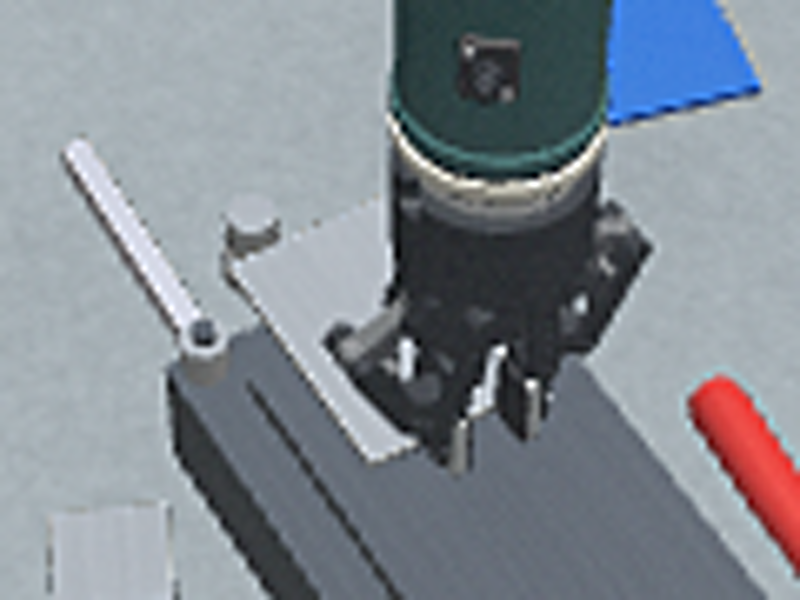

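Side crop: plate corners at (230,352), (35,260), (155,195) and (345,282), with the ledge end corner at about (147,392). Scene crop: plate corners at (232,258) and (372,461), with the ledge end corner at (168,370). The bar points straight out and socket B is untouched.

```bash
python3 - <<'E'
from h import *
np.set_printoptions(precision=4,suppress=True)
D=lambda p:(300+p[0]*.15,165+p[1]*.15);S=lambda p:(260+p[0]*.15,140+p[1]*.15)
u=np.array([-.036,1])/np.hypot(1,.036);v=np.array([u[1],-u[0]])
for n,c,uv,z in (("fl","side",D((230,350)),.066),("fr","side",D((345,281)),.066),("rl","side",D((35,259)),.066),("rr","side",D((155,195)),.066),("LEDGE l","side",D((147,392)),.06),
  ("fr","scene",S((230,257)),.066),("rr","scene",S((372,461)),.066),("LEDGE r","scene",S((168,371)),.06)):
    w=ray(c,uv,z)[:2];print(n,c,w,"along/across",w@u,w@v)
E
```

```text
fl side [ 0.4784 -0.1229] along/across -0.14005959526870593 0.47366781521073265
fr side [ 0.5568 -0.1209] along/across -0.14085634670949823 0.5520701686202626
rl side [ 0.4743 -0.0048] along/across -0.021865756492822356 0.4738663373691045
rr side [ 0.5547 -0.0035] along/across -0.02346716332790909 0.55423717686375
LEDGE l side [ 0.436  -0.1136] along/across -0.12916841247967234 0.4315859935690664
fr scene [ 0.5552 -0.1189] along/across -0.13880705371500024 0.550601153868826
rr scene [0.5524 0.0027] along/across -0.017158209604452416 0.552104918096481
LEDGE r scene [ 0.6027 -0.0808] along/across -0.1023859982434501 0.5993858898319412
```

```bash
python3 -m jog '[[[0,0,0],[-0.003,0,0],0.3],[[0,0,0],[-0.002,0,0],0.3],[[0,0,0],[0,0,0],0.3],[[0,0,0],[0.008,0,0],0.3],[[0,0,0],[0.01,0,0],0.3],[[0,0,0],[0,0,-0.04],0.3],[[0,0,0],[0,0,-0.04],0.3],[[0,0,0],[-0.03,0,-0.04],0.3]]'
python3 -m jog '[[[0,0,0],[-0.045,0,0],0.3],[[0,0,0],[-0.045,0,0],0.3],[[0,0,0],[-0.045,0,0],0.3],[[0,0,0],[-0.045,0,0],0.3],[[0,0,0],[-0.03,0,0],0.3],[[0,0,0],[0,0,0],0.3],[[0,0,0],[0,0,0],0.3]]'
python3 - <<'E'
from h import *
im=snap("wrist","w7");cv2.imwrite("pics/w7c.png",cv2.resize(im[0:300,160:560],(800,600))[:,:,::-1])
E
```

```text
t: 14.75
position: [0.5082, -0.0021, 0.1827]
ee_rot: [-0.001, 0.691, 0.723, 0.0]
wrist_force: [2.1, -1.3, -0.4]
gripper_width: 0.301
grip_force: 0.0
t: 15.45
position: [0.517, -0.2144, 0.1815]
ee_rot: [-0.0, 0.693, 0.721, 0.0]
wrist_force: [-0.5, 1.0, -1.1]
gripper_width: 0.302
grip_force: 0.0
```

View pics/w7c.png

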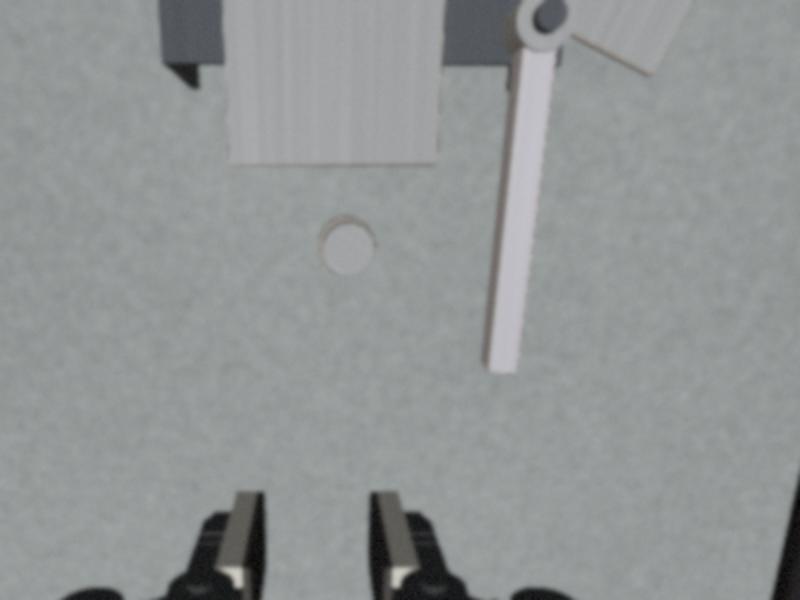

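The crop shows the plate flat and square, with its front edge along row 164 (columns 230–437) and the ledge's end edge along row 65. The bar runs from (533,50) to (503,373).

```bash
python3 - <<'E'
from h import *
f=lambda p,z:ray("wrist",(160+p[0]/2,p[1]/2),z)[:2]
e1,e2=f((165,65),.06),f((505,66),.06);p1,p2=f((230,164),.066),f((437,163),.066)
b=[f((514,50),.079),f((487,371),.079),f((554,50),.079),f((518,372),.079)]
a=lambda d:np.arctan2(d[1],d[0])
t=a(e2-e1);n=np.array([np.sin(t),-np.cos(t)])
print("end yaw",t,"plate",a(p2-p1),"width",np.linalg.norm(p2-p1),"overhang",(p1-e1)@n,(p2-e1)@n)
print("bar theta",[a(b[i]-b[i+1])-t for i in (0,2)],"len",np.linalg.norm(b[1]-b[0]))
E
```

```text
end yaw 0.03766812087989542 plate 0.045017545197801954 width 0.07913913150000741 overhang 0.03504447454350134 0.03446285272194735
bar theta [np.float64(1.5735677537177901), np.float64(1.5615867521303781)] len 0.11452341382248493
```

Bar is at 1.57 rad and the overhang about 35 mm, so I go back for another 5 mm.

```bash
python3 -m jog '[[[0,0,0],[0.045,0,0],0.3],[[0,0,0],[0.045,0,0],0.3],[[0,0,0],[0.045,0,0],0.3],[[0,0,0],[0.045,0,0],0.3],[[0,0,0],[0.045,0,0],0.3],[[0,0,0],[0.01,0,0],0.3],[[0,0,0],[0,0,0],0.3],[[0,0,0],[0,0,0],0.3]]'
python3 -m jog '[[[0,0,0],[0,0,0.04],0.3],[[0,0,0],[0,0,0.04],0.3],[[0,0,0],[0,0,0.03],0.3],[[0,0,0],[0,0,0.008],0.3],[[0,0,0],[0,0,0],0.3],[[0,0,0],[0,0,0],0.3]]'; python3 where.py
```

```text
t: 16.3
position: [0.5075, 0.0206, 0.1818]
ee_rot: [0.0, 0.692, 0.722, -0.0]
wrist_force: [-0.6, -0.1, -0.3]
gripper_width: 0.301
grip_force: 0.0
t: 16.9
position: [0.5092, 0.0195, 0.0651]
ee_rot: [0.001, 0.693, 0.721, 0.001]
wrist_force: [0.6, -0.5, 0.7]
gripper_width: 0.301
grip_force: 0.0
t 16.9 ledge xy [-0.0083 -0.0757] z 0.06513788177182399 toolyaw-ledge 0.0018550695583191903 F [ 0.5825 -0.4698  0.7435]
```

```bash
python3 -m jog '[[[0,0,0],[0,0,0.0032],0.3],[[0,0,0],[0,0,0],0.3],[[0,0,0],[-0.006,0,0],0.3],[[0,0,0],[-0.005,0,0],0.3],[[0,0,0],[-0.003,0,0],0.3],[[0,0,0],[-0.002,0,0],0.3],[[0,0,0],[-0.0015,0,0],0.3],[[0,0,0],[0,0,0],0.3]]'; python3 where.py
python3 -m jog '[[[0,0,0],[0.008,0,0],0.3],[[0,0,0],[0.01,0,0],0.3],[[0,0,0],[0,0,-0.04],0.3],[[0,0,0],[0,0,-0.04],0.3],[[0,0,0],[-0.03,0,-0.04],0.3],[[0,0,0],[-0.045,0,0],0.3],[[0,0,0],[-0.045,0,0],0.3],[[0,0,0],[-0.045,0,0],0.3]]'
python3 -m jog '[[[0,0,0],[-0.045,0,0],0.3],[[0,0,0],[-0.03,0,0],0.3],[[0,0,0],[0,0,0],0.3],[[0,0,0],[0,0,0],0.3],[[0,0,0],[0,0,0],0.3]]'
python3 - <<'E'
from h import *
im=snap("wrist","w8");g=cv2.cvtColor(im,cv2.COLOR_RGB2GRAY).astype(int)
print("plate cols",g[60:95,320:340].mean(1).round(),"ledge",g[20:50,255:265].mean(1).round())
E
```

```text
t: 17.7
position: [0.5087, 0.0028, 0.0608]
ee_rot: [0.0, 0.693, 0.721, 0.0]
wrist_force: [0.5, 1.9, 1.9]
gripper_width: 0.304
grip_force: 1.2
t 17.7 ledge xy [-0.0095 -0.0924] z 0.06080052530805031 toolyaw-ledge 0.0028094327572575697 F [0.4555 1.8885 1.8889]
t: 18.5
position: [0.5145, -0.1449, 0.1811]
ee_rot: [0.001, 0.692, 0.722, 0.0]
wrist_force: [0.5, 1.2, -0.3]
gripper_width: 0.301
grip_force: 0.0
t: 19.0
position: [0.5171, -0.2177, 0.1801]
ee_rot: [-0.001, 0.692, 0.721, -0.0]
wrist_force: [0.4, -0.2, 1.0]
gripper_width: 0.301
grip_force: 0.0
plate cols [164. 164. 164. 164. 164. 164. 164. 164. 164. 164. 164. 164. 164. 164.
 164. 164. 164. 164. 164. 165. 164. 164. 159. 149. 143. 149. 155. 156.
 157. 157. 157. 156. 156. 156. 156.] ledge [ 88.  87.  87.  87.  84.  77.  78.  91. 100. 102. 101. 101. 100. 101.
  99.  98.  98. 100. 104. 117. 134. 146. 151. 151. 152. 151. 152. 153.
 155. 156.]
```

```bash
python3 - <<'E'
from h import *
im=cv2.imread("pics/w8.png",0).astype(int)
for a,b in ((246,252),(388,394),(396,402)): print(a,im[10:45,a:b].mean(1).round().astype(int))
for a in (285,300,345,368): print(a,im[76:92,a:a+6].mean(1).round().astype(int))
from h import ray
for uv,z in (((330,82.5),.066),((330,85),.060)):print(ray("wrist",uv,z))
for r in range(22,34,2):print(r,ray("wrist",(395,r),.06)[:2])
E
```

```text
246 [ 85  85  84  86  85  86  85  86  84  86  85  86  85  84  80  69  51  41
  37  39  50  65  81 102 121 136 144 149 152 154 154 155 154 154 155]
388 [ 88  88  89  89  88  89  89  88  88  88  88  89  87  88  88  85  81  97
 128 144 149 150 150 149 149 150 150 151 151 151 151 150 151 151 151]
396 [ 89  86  88  87  87  88  87  88  87  88  87  87  87  88  87  83  79  96
 126 144 148 149 149 149 148 148 149 151 150 151 152 151 151 150 151]
285 [166 167 167 168 166 168 165 157 150 150 154 155 154 155 155 156]
300 [164 164 164 164 164 163 159 150 143 148 153 154 155 155 155 154]
345 [163 163 161 163 162 160 155 143 137 144 150 152 152 152 151 150]
368 [160 160 160 161 162 158 152 138 138 146 153 155 154 154 153 154]
[ 0.5220121  -0.12804968  0.066     ]
[ 0.52229839 -0.12955599  0.06      ]
22 [ 0.56796114 -0.08383641]
24 [ 0.56811291 -0.08514851]
26 [ 0.56826519 -0.08646507]
28 [ 0.568418   -0.08778611]
30 [ 0.56857132 -0.08911167]
32 [ 0.56872517 -0.09044177]
```

```bash
python3 -c "
from workcell import manip
print(manip.close_job())"
```

```text
the job is handed in; nothing more can be done
None
```

The job is handed in: the stop points straight out (about 1.57 rad), the plate overhangs the ledge's end by about 40 mm, flat and square, and the gripper is clear; I saw nothing else moved, and handed in at about 19 s of robot time.

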